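# Clamp the fallen tube offcut in the sprung tacking fixture

## Task

Pick the square-tube piece that has fallen over off the free-spinning turntable, leaving the other pieces standing there, and set it down (do not drop it) lying in the channel of the tacking fixture, let go of it, and then push the fixture's sprung slide by its black upright handle towards the blue stop, so that the copper pad clamps the tube against the stop and the red pointer stands in the green band. Finish while still holding the handle there, since the slide springs back if released; leave the other things on the bench where they are.

Things in the scene. Friction and masses are not known exactly. Their poses are not given: they have to be found in the camera images.
- tube: the fallen piece of bright steel square tube, 30 x 30 mm outside, 70 mm long, 3 mm wall, open ends, about 0.17 kg, lying on the turntable. Origin: centre of its underside as it lies; x runs along the tube, z up.
- turntable: base of the turntable, origin on its axis at the bench top, z up. It does not turn; its blue-rimmed black platter (230 mm across, top 35 mm above the bench) turns very freely about the axis when anything on it is pushed.
- standing0: one of three more pieces of the same tube, standing on end on the turntable (30 x 30 mm, 70 mm tall). Origin: centre of its lower end, z up along the tube. Must stay standing on the platter.
- standing1: second standing piece, as standing0
- standing2: third standing piece, as standing0
- fixture: the tacking fixture, fixed: dark steel base plate 250 x 100 x 20 mm. Origin: centre of its underside; x axis: the direction in which the slide is pushed, from handle to blue stop; z up. Along x: slide with handle, copper pad, channel, blue stop (60 mm wide, top 65 mm above the bench, face at x = 100 mm).
- bed (a point): on the channel floor (20 mm above the bench), where the middle of the tube's underside lies when its end is against the stop; 65 mm along the fixture's x from its origin; axes as the fixture's. The channel runs along x between two ribs, 38 mm apart inside, 6 mm high, 8 mm thick; open above and towards the pad.
- slide (a joint): slide travel along the fixture's x, m: 0 at rest, at most 0.060. The pad meets a tube that lies against the stop at 0.035 (one lying short is pushed up to it) and bottoms at 0.050. Pointer in the green band: 0.038 to 0.048. Springs back when let go: 2 N at the start, 4.7 N at the band; beyond 0.035 the sprung pad adds 1.4 N plus 0.7 N per mm: about 12 N to hold mid-band.
- handle: the yellow slide with its upright black round handle, to push or grip: rubber grip 26 mm in diameter, from 17 to 62 mm above this origin, on a thin steel stem. Origin: on its axis at the stem's foot on the slide's top, 43 mm above the bench; axes as the fixture's. At rest at fixture x = -75 mm; moves with the slide.
- pad: the copper pressing pad in front of the yellow slide, 34 mm wide and 26 mm high, on a spring of 15 mm travel. Origin: middle of its front face, 36 mm above the bench; at rest 35 mm short of the end of a tube that lies against the stop.
- pointer (a point): tip of the red pointer on the yellow slide, beside the white scale on the base plate; moves with the slide.
- band (a point): middle of the green band on the white scale, 10 mm long along the fixture's x; the pointer is in the band when its x in the fixture's frame is within 5 mm of this point's.
- magnet: bystander: yellow six-sided welding magnet, 100 mm across, 18 mm thick, lying flat; origin under its centre
- tape: bystander: orange and black tape measure, 60 x 30 x 56 mm; origin under its centre
- discs: bystander: dark grinding disc with red label, 115 mm across, 12 mm thick, flat; origin under its centre
- brush: bystander: bench brush lying flat along its x, about 200 mm long; origin at its middle, on the bench
Not all that is in view belongs to the job. Leave any turquoise look-alike of the standing1 alone. Of the things that look like the turntable, the larger one is meant.

How it is judged (in metres and radians):
On the way, in this order (a step that is already met when the one before it is completed fails the run):
1. the fallen tube is lifted clear of the turntable (z of tube in the frame of turntable above 0.05 m and contact force between tube and turntable below 0.01 N and contact force between the fingers and tube above 0.5 N), for 0.1 s.
2. the tube lies in the channel and is let go, the slide still at rest (y of tube in the frame of bed between -0.008 and 0.008 m and z of tube in the frame of bed between -0.004 and 0.004 m and angle between the x axis of tube and the x axis of bed, either way round below 0.15 rad and x of tube in the frame of bed between -0.03 and 0.005 m and contact force between the fingers and tube below 0.05 N and linear speed of tube below 0.02 m/s and value of joint slide below 0.012 m), for 0.2 s.
At the end, for the whole second after the job is handed in: Tube flat in the channel, end within 5 mm of the stop, pad pressing it over 2 N; slide at rest at 0.038 to 0.048 m (pointer in the green band), held by the fingers on the handle (over 2 N) through the last second; the three other pieces stand on the turntable (y of tube in the frame of bed between -0.008 and 0.008 m and z of tube in the frame of bed between -0.004 and 0.004 m and angle between the x axis of tube and the x axis of bed, either way round below 0.15 rad and x of tube in the frame of bed between -0.005 and 0.005 m and value of joint slide between 0.038 and 0.048 m and velocity of joint slide between -0.01 and 0.01 m/s and contact force between pad and tube above 2 N and contact force between the fingers and handle above 2 N and angle between each of standing0, standing1, standing2's own z axis and vertical below 0.2 rad and horizontal distance between each of standing0, standing1, standing2 and turntable below 0.115 m and z of each of standing0, standing1, standing2 in the frame of turntable above 0.025 m); the arm keeps its last pose, push and grip.
It fails at once if a standing tube piece is toppled (angle between any of standing0, standing1, standing2's own z axis and vertical above 0.6 rad).
It fails at once if the tube is dropped (falls freely more than about 25 mm) (contact force between the fingers and tube below 0.01 N and linear speed of tube above 0.7 m/s).
It fails at once if the magnet, tape measure, disc or brush is moved more than 30 mm (distance of any of magnet, tape, discs, brush from where it was at the start of the episode above 0.03 m).
It also fails if it takes over 53 s, if anything falls off the work surface, if the arm or the gripper's body presses on something with over 40 N, if the wrist force passes 120 N, or if a joint passes its speed limit or range.

## Robot

A 6-joint arm with a two-finger parallel gripper is mounted at the origin on the work surface. World frame = base frame: x ahead of the robot, y to its left, z up, the work surface at z = 0. Lengths are in mm, angles in degrees, forces in N, time in s.
With the tool pointing down it reaches from about 350 to 850 mm from the base axis. Payload 8.1 kg.
Tool frame: the origin (TCP) lies on the centre line of the jaws, within the pads' length; the fingertips stand 19 mm ahead of it and the grasp point (between the pads) is the TCP; z points along the fingers, y is the direction in which the jaws open and shut (so a half turn about z gives the same grasp; the last joint's range is limited). The gripper opens to 85 mm and grips with 20 to 120 N. Pads are 22 mm wide; open, the fingers measure 114 mm over their backs; the gripper's body (76 mm by 85 mm) begins 54 mm behind the grasp point. The pads swing forward as they close: fully open they stand 13 mm farther back than shut.
Start: joints at [-80.008, 7.471, 85.268, -0, 87.261, -4.893], TCP at [154.153, -579.864, 250.292] pointing down, gripper open.
Joint ranges: [-169.43, 169.43], [-51.17, 129.36], [1.28, 143.12], [-76.62, 256.62], [0, 156.53], [-152.29, 152.29]. Speed limits (degrees/s): [136.94, 136.94, 159.86, 180, 180, 180].

## Interface

Orientations are given as [roll, pitch, yaw] about the fixed x, y, z axes, in that order (R = Rz(yaw) Ry(pitch) Rx(roll)).
In Python, from bench import r, viewer gives the robot as it stands.
- The arm moves only by the tool carry_out, never from a script. Its argument "commands" is a list that holds one entry, the list of rows, each a list of 7 numbers: the finger opening in mm, from 0 to 85.4, then the shift along the tool's x, y, z in mm, then the turn, a rotation vector about the tool's x, y, z in degrees. A call has 1 to 5 rows; each row is the pose to reach, as a shift and turn from the pose commanded when the call began, along the tool's axes at that moment; what a row does not reach only later rows make up. A row lasts 1/8 s, in which the tool goes at most 62.5 mm and 10.7 degrees, less where a joint would pass 70% of its speed; a pose out of reach is approached as far as the arm can. A call with a gripper value outside its range is refused whole. The fingers move at their own pace and stop on an object; "grip_force" is the grip in N (left out, the last holds). Time passes only in rows, so rows that repeat a pose let the fingers close. It gives the time, the measured TCP pose, the force and the opening at its end, in the units of the state.
- r.sense(): the state, without advancing time (a new reading comes with each control period).
- viewer.snapshot(name): name is "side" or "top" or "wrist"; returns the picture (384x512x3 uint8, red, green, blue); there is no depth.
- viewer.calibration(name): a dict with "camera_matrix" (3x3 intrinsics, pixels), "rvec" (rotation vector, rad) and "tvec" (3), from world to camera coordinates, as OpenCV has them. Camera axes: x right, y down, z forward; pixel columns grow to the right and rows downward; lengths in mm; the calibration is good to about 2 mm. A picture is of the moment at which its call begins: read the wrist's pose just before it. calibration takes no time and is no camera call; for the wrist camera it gives the pose at the moment of the call.
- r.hand_in(): hands the job in, once; it reports no verdict.
The state is a dict: "time": time; "joint_pos": joint angles; "qd": joint speeds; "joint_efforts": joint torques, N m; "tool_pos": TCP position; "tcp_rot": TCP orientation; "ft_force": force on the tool from outside, world axes, zero at the start; "wrist_torque": the same for the moment, N m; "finger_gap": finger opening in mm.
Only numpy, scipy, OpenCV 4.12 (cv2) and the standard library are available. Lean on these libraries where they do the work, as an engineer would, in place of code of your own. Each camera call takes 0.05 s, during which the arm holds its last target. There are 200 camera calls.

## Working session

There is one attempt and no reset: what is moved stays moved. The work goes in short steps, Python scripts to look and compute and a tool call to move; the robot and the scene stay as the last step left them, time stands still between calls to the robot, and variables do not carry over. Pictures are saved under pics/ and viewed, about 8 in all and at most 12, crops included, and the job is handed in when it is done.

Besides the shell and the picture viewer there is one more tool, called after "Emit:" in YAML: its name, and indented under it one key for each argument. carry_out: Moves the arm, as the interface text tells. Its arguments: {"type":"object","properties":{"commands":{"type":"array","items":{"type":"array","items":{"type":"array","items":{"type":"number"}}}},"grip_force":{"type":"number"}},"required":["commands"]}

```bash
mkdir -p pics; ls
python3 - <<'E'
from bench import r, viewer
import cv2
for n in("top","side"):
    im=viewer.snapshot(n); cv2.imwrite(f"pics/{n}0.png",im[:,:,::-1])
    c=viewer.calibration(n); print(n,c)
print(r.sense())
E
```

```text
pics
top {'camera_matrix': array([[458.02310576,   0.        , 248.0266142 ],
       [  0.        , 458.02310576, 191.62212434],
       [  0.        ,   0.        ,   1.        ]]), 'rvec': array([ 2.17013038, -2.1821133 ,  0.05651453]), 'tvec': array([ 130.25087932,  610.40802592, 1440.73045361])}
side {'camera_matrix': array([[386.36703855,   0.        , 262.10006378],
       [  0.        , 386.36703855, 194.0613435 ],
       [  0.        ,   0.        ,   1.        ]]), 'rvec': array([ 2.3656118 , -0.4313442 ,  0.14453103]), 'tvec': array([-527.51145093,  259.6015348 ,  869.6239115 ])}
{'time': 0.1, 'joint_pos': array([-8.00084356e+01,  7.50993418e+00,  8.53231817e+01, -4.34123553e-05,
        8.72591424e+01, -4.89409283e+00]), 'qd': array([ 0.02276592, -0.08196747, -0.07087412, -0.03243228,  0.04130066,
        0.08710514]), 'joint_efforts': array([ 9.12508276e-04, -5.70954037e+01, -5.01940084e+01, -3.18981865e-04,
        8.07389966e-03,  1.15159816e-05]), 'tool_pos': array([ 154.06754612, -579.41941363,  249.3567484 ]), 'tcp_rot': array([-1.79908074e+02, -7.82773334e-03,  1.48856531e+01]), 'ft_force': array([-0.04434498,  0.40281865,  0.13453385]), 'wrist_torque': array([ 0.00034403, -0.0071198 , -0.05044662]), 'finger_gap': 85.4331815167566}
```

View pics/top0.png

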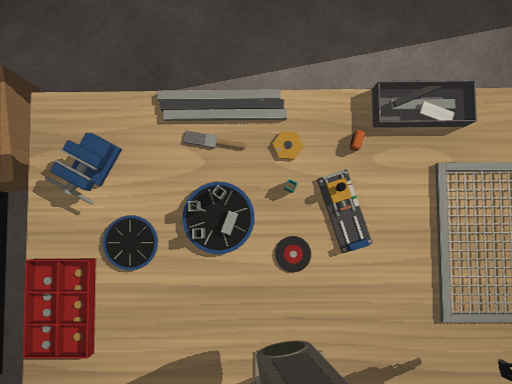

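View pics/side0.png

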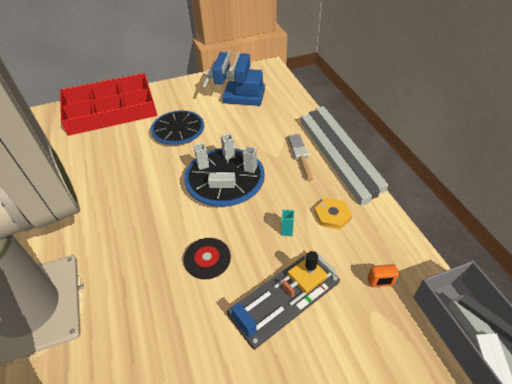

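The top view shows the big turntable at (218,218) with the fallen tube at (230,223). The fixture runs from its handle at (341,187) to the blue stop at about (360,243). The side view agrees with this. Next I'll get rough positions and then look closer with the wrist camera.

```bash
cat > h.py <<'E'
import numpy as np, cv2
from bench import r, viewer
from scipy.spatial.transform import Rotation as Ro
def ray(c,px,z):
    "pixels (n,2) -> world points on plane z"
    R=cv2.Rodrigues(np.array(c["rvec"]))[0]; t=np.array(c["tvec"]).ravel()
    px=np.atleast_2d(np.float64(px))
    d=np.c_[px,np.ones(len(px))]@np.linalg.inv(c["camera_matrix"]).T@R
    o=-R.T@t
    return o+d*((z-o[2])/d[:,2])[:,None]
def proj(c,p):
    return cv2.projectPoints(np.float64(p).reshape(-1,3),c["rvec"],c["tvec"],c["camera_matrix"],None)[0][:,0]
def totool(p):
    "world target point -> shift in tool axes from present pose"
    s=r.sense(); return Ro.from_euler("xyz",s["tcp_rot"],degrees=True).inv().apply(np.array(p)-s["tool_pos"])
E
python3 - <<'E'
from h import *
c=viewer.calibration("top")
for n,p,z in [("tt",(218,218),35),("tube",(230,223),65),("s",(195,206),105),("s",(219,191),105),("s",(198,233),105),("handle",(341,187),105),("stop",(360,243),65),("turq",(290,186),70),("disc",(293,254),12),("magnet",(287,145),18),("brush",(243,146),20),("brush2",(185,137),20),("tape",(358,140),56)]:
    print(n,ray(c,p,z)[0].round(0))
w=viewer.calibration("wrist"); R=cv2.Rodrigues(w["rvec"])[0]; print(-R.T@w["tvec"].ravel(), R.round(2), w["camera_matrix"])
E
```

```text
tt [527. 222.  35.]
tube [511. 182.  65.]
s [563. 285. 105.]
s [608. 213. 105.]
s [482. 276. 105.]
handle [ 617. -154.  105.]
stop [ 448. -216.   65.]
turq [624.  -4.  70.]
disc [412. -15.  12.]
magnet [761.   1.  18.]
brush [759. 142.  20.]
brush2 [790. 330.  20.]
tape [ 769. -219.   56.]
[ 224.71470377 -562.66072833  372.38206337] [[ 0.26 -0.97 -0.  ]
 [-0.93 -0.24  0.29]
 [-0.28 -0.07 -0.96]] [[277.48354618   0.         253.85873709]
 [  0.         277.48354618 192.31184409]
 [  0.           0.           1.        ]]
```

Emit:
carry_out:
  commands:
    - [[85,50,-31,-9,0,0,0],[85,101,-63,-18,0,0,0],[85,151,-94,-27,0,0,0],[85,202,-126,-36,0,0,0],[85,252,-157,-45,0,0,0]]

```text
time: 0.72
tool_pos: [358.2, -361.6, 295.2]
tcp_rot: [-180.0, 0.0, 14.9]
ft_force: [0.0, -0.8, -0.3]
finger_gap: 84.7
```

Emit:
carry_out:
  commands:
    - [[85,50,-31,-9,0,0,0],[85,101,-63,-18,0,0,0],[85,151,-94,-27,0,0,0],[85,200,-126,-35,0,0,0],[85,200,-126,-35,0,0,0]]

```text
time: 1.35
tool_pos: [520.4, -186.8, 330.4]
tcp_rot: [-180.0, -0.0, 15.2]
ft_force: [0.1, -0.8, -0.5]
finger_gap: 85.2
```

Run:
```python
from h import *
s=r.sense(); print(s["time"],s["tool_pos"],s["tcp_rot"])
c=viewer.calibration("wrist"); im=viewer.snapshot("wrist"); cv2.imwrite("pics/w1.png",im[:,:,::-1])
import pickle; pickle.dump(c,open("w1.pkl","wb"))
```

```text
1.35 [ 520.39928519 -186.8002322   330.35484707] [-1.79958225e+02 -4.39006381e-02  1.51946559e+01]
```

View pics/w1.png

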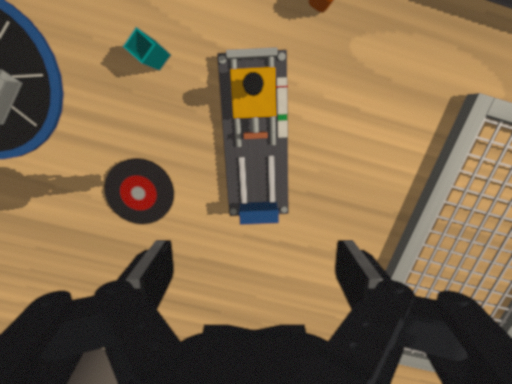

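Wrist view: the ribs are at columns 243 and 272 (rows 155 to 203). The blue stop is at (259,214), the handle top at (254,83), and the green band at (283,125). I'll measure these with colour masks.

Run:
```python
from h import *; import pickle
c=pickle.load(open("w1.pkl","rb")); im=cv2.imread("pics/w1.png"); hsv=cv2.cvtColor(im,cv2.COLOR_BGR2HSV)
def blobs(m,amin=30):
    n,l,s,ce=cv2.connectedComponentsWithStats(m.astype(np.uint8)); return [(l==i,s[i],ce[i]) for i in range(1,n) if s[i,4]>=amin]
roi=np.zeros(im.shape[:2],bool); roi[40:230,212:296]=1
H,S,V=[hsv[...,i].astype(int) for i in range(3)]
def rect(m,z,name):
    p=np.argwhere(m)[:,::-1]; w=ray(c,p,z)[:,:2].astype(np.float32); q=cv2.minAreaRect(w); print(name,np.round(q[0],1),np.round(q[1],1),round(q[2],1),"pts",len(p)); return q
for m,s,ce in blobs(roi&(S<60)&(V>130)): print(s,ce); rect(m,26,"white")
for nm,m,z in [("blue",(H>95)&(H<125)&(S>120)&(V>60),65),("yellow",(H>18)&(H<30)&(S>180),43),("green",(H>45)&(H<80)&(S>100),21),("copper",(H>3)&(H<15)&(S>100)&(V>60),49),("red",((H<3)|(H>176))&(S>150),25)]:
    for mm,s,ce in blobs(roi&m,6): print(s); rect(mm,z,nm)
m=roi&(V<45); m[:70]=0;m[100:]=0;m[:,:236]=0;m[:,272:]=0
for mm,s,ce in blobs(m): print("handle",s,ce,ray(c,ce,105)); rect(mm,105,"handle")
```

```text
[226  48  51   9 330] [251.54545455  51.89090909]
white [ 663.8 -145.8] [ 8.3 69.9] 17.8 pts 330
[279  53   6   7  30] [281.5  56. ]
white [ 669.9 -188.3] [7.  6.5] 63.4 pts 30
[277  77  10   8  76] [281.48684211  80.59210526]
white [ 639.3 -197.6] [ 9.4 13.1] 15.1 pts 76
[277  88  10  26 253] [281.58893281 100.39130435]
white [ 613.  -205.4] [35.1 13.3] 17.0 pts 253
[272 117   3  27  72] [273.125      129.18055556]
white [ 569.2 -205.3] [38.4  3. ] 16.3 pts 72
[236 119   4  15  44] [237.81818182 125.56818182]
white [ 561.1 -152.3] [20.5  4.5] 15.1 pts 44
[254 118   4  14  53] [255.58490566 124.18867925]
white [ 570.3 -177.6] [19.   4.5] 15.3 pts 53
[278 121   9  17 152] [282.02631579 128.94736842]
white [ 574.3 -217.9] [23.8 12.1] 16.5 pts 152
[239 157   8  46 249] [242.75502008 179.24096386]
white [ 482.4 -180.7] [73.8  8.7] 17.8 pts 249
[269 156   6  46 243] [271.62962963 178.01234568]
white [ 495.8 -224.2] [73.5  7.9] 16.3 pts 243
[239 203  39  20 589]
blue [ 449.6 -214.1] [30.3 56.8] 15.1 pts 589
[ 230   67   46   52 1847]
yellow [ 611.5 -162.9] [66. 62.] 17.4 pts 1847
[278 115   9   5  45]
green [ 591.1 -213.4] [ 5.8 12.2] 15.1 pts 45
[276  85   3   4   7]
copper [ 627.3 -191.7] [3.  3.4] 80.3 pts 7
[282  85   7   3  10]
copper [ 630.8 -203. ] [2.5 8.2] 25.8 pts 10
[243 131  26   9 173]
copper [ 557.4 -180.9] [10.2 36. ] 18.1 pts 173
handle [244  74  18  20 282] [252.4822695  83.5248227] [[ 618.30851142 -160.46123622  105.        ]]
handle [ 618.2 -160.5] [20.8 20. ] 15.1 pts 282
```

Emit:
carry_out:
  commands:
    - [[85,12,-51,0,0,0,0],[85,25,-102,0,0,0,0],[85,37,-152,0,0,0,0],[85,49,-203,0,0,0,0],[85,61,-254,0,0,0,0]]

```text
time: 2.02
tool_pos: [511.4, 71.0, 329.8]
tcp_rot: [180.0, 0.0, 14.8]
ft_force: [0.5, 0.1, 0.8]
finger_gap: 85.0
```

Emit:
carry_out:
  commands:
    - [[85,8,-35,0,0,0,10],[85,16,-70,0,0,0,20],[85,25,-101,0,0,0,30],[85,25,-101,0,0,0,40],[85,25,-101,0,0,0,42]]

```text
time: 2.65
tool_pos: [510.1, 174.0, 329.7]
tcp_rot: [179.9, 0.0, -27.2]
ft_force: [0.4, -0.8, -0.7]
finger_gap: 85.1
```

Run:
```python
from h import *
s=r.sense(); print(s["time"],s["tool_pos"],s["tcp_rot"])
c=viewer.calibration("wrist"); im=viewer.snapshot("wrist"); cv2.imwrite("pics/w2.png",im[:,:,::-1])
import pickle; pickle.dump(c,open("w2.pkl","wb"))
```

```text
2.65 [510.08258113 173.9933793  329.71436914] [ 1.79944420e+02  3.18342920e-02 -2.71982863e+01]
```

View pics/w2.png

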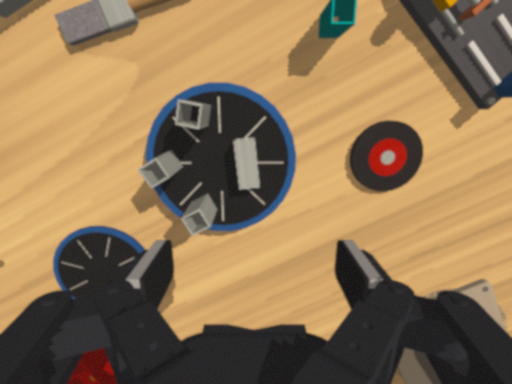

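The tube lies at (246,164), nearly along the tool's x, and the three standing pieces are at its upper, middle and lower left. Next I'll measure the tube's top face and the standing pieces.

Run:
```python
from h import *; import pickle
c=pickle.load(open("w2.pkl","rb")); im=cv2.imread("pics/w2.png"); g=cv2.cvtColor(im,cv2.COLOR_BGR2GRAY)
x0,y0=228,130
print(g[y0:196:3,x0:266:2])
for th in (110,150,175,190):
    m=np.zeros_like(g); m[130:196,226:264]=g[130:196,226:264]>th
    n,l,s,ce=cv2.connectedComponentsWithStats(m); i=1+np.argmax(s[1:,4]); p=np.argwhere(l==i)[:,::-1]
    q=cv2.minAreaRect(ray(c,p,65)[:,:2].astype(np.float32)); print(th,s[i],np.round(q[0],1),np.round(q[1],1),round(q[2],1))
for p in [(192,103),(150,168),(189,217)]: print(ray(c,p,105).round())
```

```text
[[ 38  42  37  38  39  38  38  38  39  40  50 104 151 107  48  40  41  40
   39]
 [ 38  39  40  42  38  38  40  41  42  68 132 134  69  41  41  40  40  42
   41]
 [ 39  43  40  40  41  41  46  47  98 153 123  78  72  62  42  39  39  41
   41]
 [ 37  39  46  83 127 152 146 147 161 170 164 153 153 124  56  38  41  39
   41]
 [ 40  37  79 148 167 171 166 165 163 166 167 166 165 151  74  42  39  42
   40]
 [ 38  32  56 133 165 171 168 164 163 168 167 169 166 154  77  42  41  41
   42]
 [ 35  27  46 133 164 171 169 165 163 166 167 168 165 153  89  43  36  40
   41]
 [ 31  26  39 118 161 169 169 165 162 166 167 167 165 161 114  44  42  40
   38]
 [ 26  26  34  90 154 168 171 166 165 164 167 168 166 167 124  45  39  38
   38]
 [ 30  30  29  86 157 166 171 168 163 165 168 167 167 162 123  53  38  41
   40]
 [ 29  27  32  61 137 166 170 167 164 164 168 168 167 164 145  84  67  65
   67]
 [ 30  33  30  44 130 166 170 169 167 163 166 167 168 166 163 126 116 118
  116]
 [ 24  31  30  43 125 163 171 168 166 164 167 167 167 166 151  80  42  40
   40]
 [ 28  30  28  29  94 159 169 169 168 163 166 1
[... 322 characters left out ...]
 166 167 167 165 153  75  39
   40]
 [ 27  30  27  30  31  98 157 168 169 166 164 167 166 166 164 152  77  42
   41]
 [ 32  20  31  32  28  85 152 164 165 164 163 149 144 141 145 128  67  39
   40]
 [ 35  29  28  24  27  46  68  57  49  51  80  97  78  48  41  42  39  37
   41]
 [ 36  31  28  25  28  29  28  27  28  30  34  75 136 121  59  41  40  43
   40]]
110 [ 233  130   31   60 1140] [516.2 176.2] [38.8 83.1] 68.7
150 [235 136  24  52 945] [515.6 180.7] [27.5 72.8] 68.7Traceback (most recent call last):
  File "<stdin>", line 7, in <module>
    return _wrapfunc(a, 'argmax', axis=axis, out=out, **kwds)
    return bound(*args, **kwds)
ValueError: attempt to get argmax of an empty sequence
```

Emit:
carry_out:
  commands:
    - [[70,1,-4,50,0,0,-3],[70,2,-8,100,0,0,-6],[70,2,-8,150,0,0,-6],[70,2,-8,200,0,0,-6],[70,2,-8,215,0,0,-6]]

```text
time: 3.32
tool_pos: [513.1, 179.5, 111.5]
tcp_rot: [179.8, 0.3, -21.0]
ft_force: [-0.4, -0.6, -0.0]
finger_gap: 70.4
```

Run:
```python
from h import *
s=r.sense(); print(s["time"],s["tool_pos"],s["tcp_rot"],totool([515.5,180.5,66]))
c=viewer.calibration("wrist"); im=viewer.snapshot("wrist"); cv2.imwrite("pics/w3.png",im[:,:,::-1])
```

```text
3.325 [513.0820647  179.45060644 111.47817226] [179.7737737    0.30897394 -21.04598204] [ 2.12500343 -2.02722122 45.45972421]
```

View pics/w3.png

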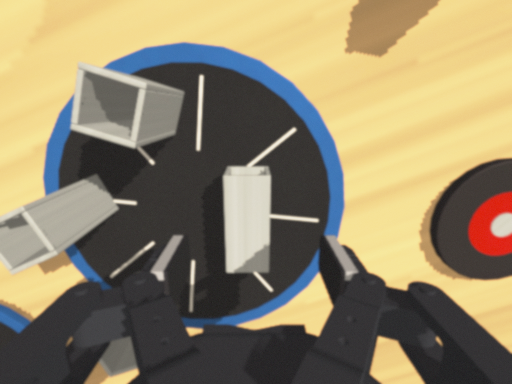

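Emit:
carry_out:
  commands:
    - [[70,1,-2,15,0,0,0],[70,2,-3,30,0,0,0],[70,2,-3,42,0,0,0],[70,2,-3,45,0,0,0],[70,2,-3,45,0,0,0]]

```text
time: 4.0
tool_pos: [518.5, 183.3, 70.3]
tcp_rot: [180.0, 0.0, -21.1]
ft_force: [-0.1, -0.0, 0.1]
finger_gap: 70.0
```

Emit:
carry_out:
  commands:
    - [[45,0,0,0,0,0,0],[36,0,0,0,0,0,0],[30,0,0,0,0,0,0],[24,0,0,0,0,0,0],[20,0,0,0,0,0,0]]
  grip_force: 40

```text
time: 4.62
tool_pos: [519.0, 183.3, 70.9]
tcp_rot: [-180.0, -0.0, -21.1]
ft_force: [-1.4, -0.3, 4.8]
finger_gap: 28.7
```

Emit:
carry_out:
  commands:
    - [[20,0,0,-8,0,0,0],[20,0,0,-30,0,0,0],[20,0,0,-65,0,0,0],[20,0,0,-100,0,0,0],[20,0,0,-120,0,0,0]]
  grip_force: 60

```text
time: 5.25
tool_pos: [519.1, 183.4, 192.3]
tcp_rot: [-179.9, -0.1, -21.1]
ft_force: [-0.3, 0.1, -2.1]
finger_gap: 28.4
```

Run:
```python
from h import *
s=r.sense(); print(s["time"],s["tool_pos"],s["tcp_rot"],s["ft_force"],s["finger_gap"],totool([492.5,-200.5,191]))
im=viewer.snapshot("wrist"); cv2.imwrite("pics/w4.png",im[:,:,::-1])
```

```text
5.25 [519.14331957 183.39630977 192.29872135] [-1.79928150e+02 -9.55444334e-02 -2.11133162e+01] [-0.26206062  0.14612726 -2.1061726 ] 28.375298569809562 [113.4276097  367.72415338   1.02673933]
```

View pics/w4.png

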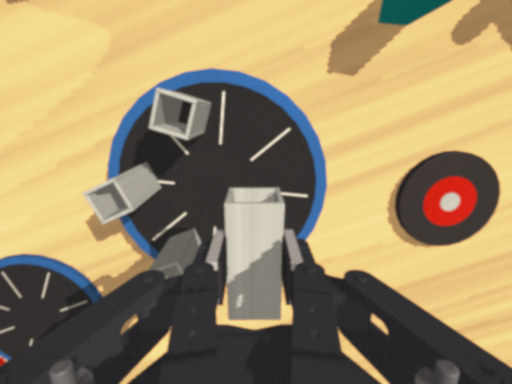

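The tube is held, with its top face spanning rows 203 to 318 near column 254. All three others are standing. Next I'll check where along its length it is held.

Run:
```python
from h import *
c=viewer.calibration("wrist"); s=r.sense(); T=Ro.from_euler("xyz",s["tcp_rot"],degrees=True)
for px in [(225,204),(283,204),(254,204),(231,318),(279,318)]:
    print(px,T.inv().apply(ray(c,px,186.4)-s["tool_pos"]).round(1))
```

```text
(225, 204) [[ 28.2 -12.6   8.4]]
(283, 204) [[28.2 16.4  8.3]]
(254, 204) [[28.2  1.9  8.4]]
(231, 318) [[-40.5 -11.3   8.1]]
(279, 318) [[-40.5  16.1   8. ]]
```

Emit:
carry_out:
  commands:
    - [[20,8,26,0,0,0,0],[20,25,78,0,0,0,0],[20,42,130,0,0,0,0],[20,59,182,0,0,0,0],[20,76,234,0,0,0,0]]

```text
time: 5.92
tool_pos: [504.2, -63.9, 188.9]
tcp_rot: [180.0, 0.1, -21.1]
ft_force: [1.5, -0.4, -1.5]
finger_gap: 28.2
```

Emit:
carry_out:
  commands:
    - [[20,16,49,0,0,0,-10],[20,32,95,0,0,0,-20],[20,42,130,0,0,0,-30],[20,42,130,0,0,0,-39],[20,42,130,0,0,0,-39]]

```text
time: 6.55
tool_pos: [496.8, -198.9, 188.8]
tcp_rot: [-179.9, 0.1, 17.8]
ft_force: [0.1, -0.2, -1.8]
finger_gap: 28.5
```

Emit:
carry_out:
  commands:
    - [[20,0,0,20,0,0,0],[20,0,0,50,0,0,0],[20,0,0,75,0,0,0],[20,0,0,90,0,0,0],[20,0,0,90,0,0,0]]

```text
time: 7.18
tool_pos: [496.6, -197.9, 98.8]
tcp_rot: [-179.9, 0.1, 17.8]
ft_force: [-0.1, -0.2, -1.2]
finger_gap: 28.5
```

Run:
```python
from h import *; import pickle
s=r.sense(); print(s["time"],s["tool_pos"],s["tcp_rot"],s["ft_force"],s["finger_gap"])
c=viewer.calibration("wrist"); im=viewer.snapshot("wrist"); cv2.imwrite("pics/w5.png",im[:,:,::-1]); pickle.dump((c,s),open("w5.pkl","wb"))
```

```text
7.175 [ 496.59745851 -197.94385401   98.8196385 ] [-1.79875958e+02  1.19644241e-01  1.78241551e+01] [-0.06252806 -0.20847014 -1.16483267] 28.513976191724314
```

View pics/w5.png

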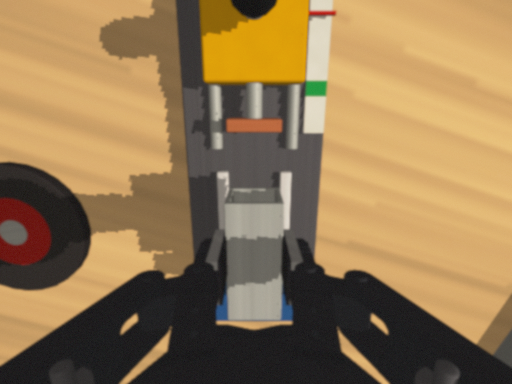

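Lateral alignment looks right: the ribs' outer edges at columns 217 and 291 and the tube at 225 and 283 share the middle 254. Now the position along the fixture's x.

Run:
```python
from h import *; import pickle
c,s=pickle.load(open("w5.pkl","rb")); T=Ro.from_euler("xyz",s["tcp_rot"],degrees=True)
f=lambda px,z:T.inv().apply(ray(c,px,z)-s["tool_pos"])[0].round(1)
zt=s["tool_pos"][2]-5.9
for n,px,z in [("pad front top",(254,132),49),("pad front bottom?",(254,132),23),("rib end L",(223,172),26),("rib end R",(286,172),26),("slide front",(254,82),43),("green",(316,88),21),("tube end",(254,204),zt),("tube near",(254,319),zt),("handle",(254,5),105),("rib lower L",(222,230),26),("rib lower R",(287,228),26)]: print(n,f(px,z))
```

```text
pad front top [59.1  1.9 49.7]
pad front bottom? [57.   1.9 75.7]
rib end L [ 29.  -20.4  72.8]
rib end R [29.  25.  72.7]
slide front [88.   2.  55.6]
green [86.1 44.  77.5]
tube end [27.8  1.8  5.8]
tube near [-40.7   1.7   6. ]
handle [108.8   1.9  -6.4]
rib lower L [-16.5 -22.8  72.9]
rib lower R [-14.9  27.1  72.8]
```

Emit:
carry_out:
  commands:
    - [[20,3,0,12,0,0,0],[20,5,0,24,0,0,0],[20,5,0,33,0,0,0],[20,5,0,38,0,0,0],[20,5,0,39,0,0,0]]

```text
time: 7.85
tool_pos: [502.0, -197.2, 60.7]
tcp_rot: [-180.0, 0.0, 17.9]
ft_force: [0.3, 0.4, -1.9]
finger_gap: 28.4
```

Emit:
carry_out:
  commands:
    - [[20,0,0,1,0,0,0],[20,0,0,2,0,0,0],[20,0,0,2.5,0,0,0],[20,0,0,3,0,0,0],[20,0,0,3,0,0,0]]

```text
time: 8.48
tool_pos: [502.3, -197.3, 58.3]
tcp_rot: [180.0, -0.0, 17.9]
ft_force: [0.3, -0.6, -1.5]
finger_gap: 28.3
```

Emit:
carry_out:
  commands:
    - [[20,0,0,1,0,0,0],[20,0,0,2,0,0,0],[20,0,0,2,0,0,0]]

```text
time: 8.85
tool_pos: [502.2, -197.3, 56.1]
tcp_rot: [-180.0, 0.0, 17.9]
ft_force: [-0.4, -0.2, -1.1]
finger_gap: 28.5
```

Emit:
carry_out:
  commands:
    - [[20,0,0,0.5,0,0,0],[20,0,0,1,0,0,0],[20,0,0,1,0,0,0]]

```text
time: 9.22
tool_pos: [502.3, -197.3, 56.0]
tcp_rot: [-180.0, 0.0, 17.9]
ft_force: [-3.6, 1.5, 6.1]
finger_gap: 28.4
```

Contact comes at TCP z = 56, as predicted for the channel floor. I'll let go here and rise a little.

Emit:
carry_out:
  commands:
    - [[34,0,0,0,0,0,0],[45,0,0,0,0,0,0],[60,0,0,0,0,0,0],[60,0,0,0,0,0,0],[60,0,0,-3,0,0,0]]

```text
time: 9.85
tool_pos: [502.1, -197.2, 58.1]
tcp_rot: [-180.0, 0.0, 17.9]
ft_force: [0.0, -0.4, 0.6]
finger_gap: 60.1
```

Emit:
carry_out:
  commands:
    - [[60,0,0,-20,0,0,0],[60,0,0,-55,0,0,0],[60,0,0,-90,0,0,0],[60,0,0,-110,0,0,0],[60,0,0,-110,0,0,0]]

```text
time: 10.48
tool_pos: [503.6, -198.0, 170.6]
tcp_rot: [179.8, -0.2, 17.9]
ft_force: [-0.1, -0.9, -1.0]
finger_gap: 59.6
```

Run:
```python
from h import *; import pickle
s=r.sense(); print(s["time"],s["tool_pos"],s["tcp_rot"],s["ft_force"],s["finger_gap"])
c=viewer.calibration("wrist"); im=viewer.snapshot("wrist"); cv2.imwrite("pics/w6.png",im[:,:,::-1]); pickle.dump((c,s),open("w6.pkl","wb"))
```

```text
10.475 [ 503.62167389 -197.96218586  170.57689434] [ 1.79824833e+02 -1.76509961e-01  1.78893188e+01] [-0.05175495 -0.9113035  -0.99391144] 59.64680529182523
```

View pics/w6.png

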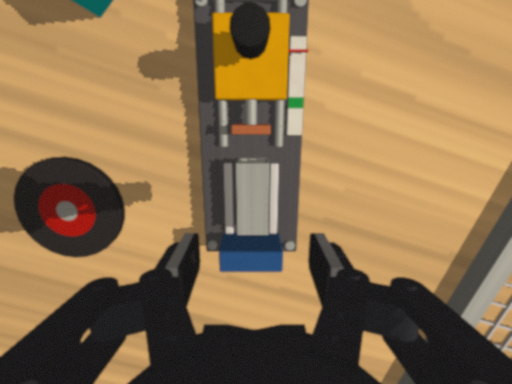

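The tube lies flat between the ribs (columns 236 to 271), with its end at row 235 just short of the blue stop at row 238. The handle top is at about (251,20). The red pointer at row 50 and the green band at row 103 give the travel needed.

Run:
```python
from h import *; import pickle
c,s=pickle.load(open("w6.pkl","rb")); T=Ro.from_euler("xyz",s["tcp_rot"],degrees=True)
f=lambda px,z:T.inv().apply(ray(c,px,z)-s["tool_pos"]).round(1)
im=cv2.imread("pics/w6.png"); g=im.max(2); m=(g<50); m[60:]=0; m[:,:226]=0;m[:,276:]=0
n,l,st,ce=cv2.connectedComponentsWithStats(m.astype(np.uint8)); i=1+np.argmax(st[1:,4]); print(st[i],ce[i])
for y in range(st[i][1],st[i][1]+st[i][3],4): x=np.where(l[y]==i)[0]; print(y,x.min(),x.max())
x0,y0,w,h,_=st[i]
print("far top edge",f((x0+w/2,y0),105),"L",f((x0,20),105),"R",f((x0+w,20),105))
for nm,px,z in [("pointer",(298,50),25),("band",(296,103),21),("tube far",(254,159),50),("tube near",(254,235),50),("tube L",(237,200),50),("tube R",(271,200),50),("stop top edge",(254,270),65),("pad",(251,134),49)]: print(nm,f(px,z))
```

```text
[ 231    2   38   56 1612] [249.47766749  29.10049628]
2 245 250
6 240 258
10 235 263
14 234 264
18 232 267
22 232 267
26 231 267
30 232 267
34 232 267
38 233 266
42 235 265
46 236 264
50 238 262
54 242 258
far top edge [[132.9  -0.3  66. ]] L [[123.6 -11.8  65.9]] R [[123.6  11.   66. ]]
pointer [[122.   40.7 146.1]]
band [[ 77.8  41.4 149.9]]
tube far [[ 30.1   2.  120.7]]
tube near [[-43.4   1.9 120.4]]
tube L [[ -8.  -13.8 120.5]]
tube R [[ -8.1  17.6 120.6]]
stop top edge [[-72.2   1.8 105.4]]
pad [[ 51.7  -0.6 121.7]]
```

Emit:
carry_out:
  commands:
    - [[60,40,0,0,0,0,0],[60,85,-1,0,0,0,0],[60,115,-1.5,0,0,0,0],[60,120,-1.5,0,0,0,0],[60,120,-1.5,0,0,0,0]]

```text
time: 11.15
tool_pos: [615.0, -158.9, 166.6]
tcp_rot: [-179.9, 0.1, 17.9]
ft_force: [-0.1, 0.3, 0.6]
finger_gap: 59.7
```

Emit:
carry_out:
  commands:
    - [[60,0,0,25,0,0,0],[60,0,0,55,0,0,0],[60,0,0,78,0,0,0],[60,0,0,86,0,0,0],[60,0,0,86,0,0,0]]

```text
time: 11.78
tool_pos: [615.2, -159.3, 82.0]
tcp_rot: [-180.0, 0.1, 17.9]
ft_force: [-0.1, -0.0, 0.8]
finger_gap: 59.8
```

Emit:
carry_out:
  commands:
    - [[45,0,0,0,0,0,0],[35,0,0,0,0,0,0],[30,0,0,0,0,0,0],[26,0,0,0,0,0,0],[20,0,0,0,0,0,0]]
  grip_force: 30

```text
time: 12.4
tool_pos: [616.3, -159.1, 82.8]
tcp_rot: [180.0, -0.0, 17.9]
ft_force: [-1.1, 0.1, 3.5]
finger_gap: 25.3
```

Emit:
carry_out:
  commands:
    - [[15,-4,0,0,0,0,0],[15,-10,0,0,0,0,0],[15,-17,0,0,0,0,0],[15,-24,0,0,0,0,0],[15,-29,0,0,0,0,0]]
  grip_force: 70

```text
time: 13.02
tool_pos: [588.5, -168.1, 82.9]
tcp_rot: [180.0, -0.1, 17.9]
ft_force: [5.8, 1.9, 5.0]
finger_gap: 24.3
```

Emit:
carry_out:
  commands:
    - [[15,-4,0,0,0,0,0],[15,-8,0,0,0,0,0],[15,-12,0,0,0,0,0],[15,-14,0,0,0,0,0],[15,-14,0,0,0,0,0]]

```text
time: 13.65
tool_pos: [576.3, -172.0, 82.9]
tcp_rot: [180.0, -0.2, 17.9]
ft_force: [10.8, 3.1, 1.3]
finger_gap: 24.3
```

Run:
```python
from h import *; import pickle
s=r.sense(); print(s["time"],s["tool_pos"],s["tcp_rot"],s["ft_force"],s["finger_gap"])
ims=[]
for n in("wrist","side","top"):
    c=viewer.calibration(n); im=viewer.snapshot(n)[:,:,::-1]; cv2.imwrite(f"pics/{n}7.png",im); ims.append(im)
    pickle.dump((c,s),open(n+"7.pkl","wb"))
side=cv2.resize(ims[1][235:355,215:345],None,fx=3,fy=3,interpolation=cv2.INTER_CUBIC)
a=np.zeros((560,800,3),np.uint8); a[:360,:390]=side; a[:384,400:]=ims[0][:,56:456]; a[384:,:352]=cv2.resize(ims[2][174:262,174:350],None,fx=2,fy=2)
cv2.imwrite("pics/mix7.png",a)
```

```text
13.65 [ 576.29396265 -172.01193353   82.88044294] [179.95034117  -0.19406855  17.88272627] [10.84539059  3.11440757  1.25231965] 24.325713482446368
```

View pics/mix7.png

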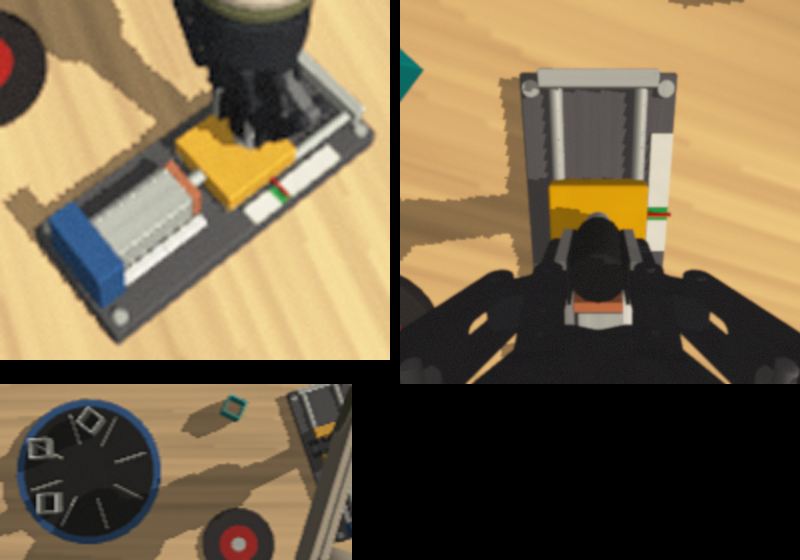

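The pointer is in the green band (wrist view: pointer at row 214, band rows 208 to 219). The side view shows the pad on the tube and the tube against the stop, and the top view shows all three other pieces standing. The 42 mm TCP travel and the 11.3 N push both put the slide at about 42 mm. I'll let it settle, check, and hand in.

Emit:
carry_out:
  commands:
    - [[15,-0.5,0,0,0,0,0],[15,-0.5,0,0,0,0,0],[15,-0.5,0,0,0,0,0],[15,-0.5,0,0,0,0,0],[15,-0.5,0,0,0,0,0]]

```text
time: 14.42
tool_pos: [576.0, -172.1, 82.9]
tcp_rot: [179.9, -0.2, 17.9]
ft_force: [10.6, 3.6, 1.7]
finger_gap: 24.3
```

Run:
```python
from h import *
s=r.sense(); print(s["time"],s["tool_pos"],s["ft_force"],s["finger_gap"])
c=viewer.calibration("wrist"); im=viewer.snapshot("wrist"); hsv=cv2.cvtColor(im,cv2.COLOR_RGB2HSV); H,S,V=[hsv[...,i].astype(int) for i in range(3)]
T=Ro.from_euler("xyz",s["tcp_rot"],degrees=True)
roi=np.zeros(H.shape,bool); roi[190:240,300:330]=1
for n,m,z in [("green",(H>45)&(H<80)&(S>100),21),("red",((H<6)|(H>174))&(S>150),25)]:
    p=np.argwhere(m&roi)[:,::-1]; print(n,len(p),p.min(0),p.max(0),T.inv().apply(ray(c,[p.min(0),p.max(0)],z)-s["tool_pos"]).round(1))
```

```text
14.425 [ 575.99571637 -172.08259796   82.87417445] [10.58781423  3.63464367  1.69436247] 24.309971979549886
green 95 [304 207] [322 218] [[ 6.  37.2 61.9]
 [-2.3 50.5 61.9]]
red 24 [305 214] [325 215] [[ 2.3 37.4 57.9]
 [ 1.5 51.4 57.9]]
```

The pointer is within about 0.1 mm of the middle of the band, so I'm handing in.

```bash
python3 -c "
from h import *
print(r.hand_in()); s=r.sense(); print(s['time'],s['tool_pos'],s['ft_force'])"
```

```text
the job is handed in; nothing more can be done
None
the job is handed in; nothing more can be done
```

I lifted the fallen tube off the turntable, set it down in the fixture channel and let go. I then gripped the black handle, pushed the slide until the pad clamped the tube against the stop, and handed in while still holding it, at about 14.5 s. No verdict is given, and the state could not be read again after handing in.

**Slide:** In the last wrist image the red pointer was within about 0.1 mm of the middle of the green band. The tool moved about 42 mm along the push, and the push force of about 11 N also puts the slide at about 42 mm, near mid-band. The grip on the handle was set to 70 N.

**Tube and other pieces:** The side view just before the last small adjustment showed the tube flat in the channel, against the stop, with the pad on it. The top view at the same moment showed all three other pieces still standing. I did not measure the magnet, tape measure, disc or brush again at the end, but the arm went nowhere near them at low height.

**Disagreement:** The wrist camera showed things about 2 mm to one side of where the gripper held them. I judged the placing by comparing tube and ribs in the same image, and no check failed.

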